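# Sort the pacifiers by size into their ramekins

### The arm

A 6-joint arm with a two-finger parallel gripper is mounted at the origin on the work surface. World frame = base frame: x ahead of the robot, y to its left, z up, the work surface at z = 0. Lengths are in mm, angles in rad, forces in N, time in s.
With the tool pointing down it reaches from about 275 to 850 mm from the base axis. Payload 19 kg.
Tool frame: the origin (TCP) lies midway between the tips of the shut fingers; the grasp point (between the pads) lies 19 mm behind it; z points along the fingers, y is the line along which they close (so a half turn about z gives the same grasp; the last joint's range is limited). The gripper opens to 85 mm and grips with 20 to 120 N. Pads are 22 mm wide; open, the fingers measure 114 mm over their backs; the gripper's body (76 mm by 85 mm) begins 54 mm behind the grasp point. The pads swing forward as they close: fully open they stand 13 mm farther back than shut.
Start: joints at [1.067, 0.15, 1.437, -0, 1.554, -0.134], TCP at [207.823, 536.097, 231.267] pointing down, gripper open.
Joint ranges: [-2.8, 2.8], [-0.68, 2.1], [0.12, 2.68], [-1.39, 4.53], [0.16, 2.79], [-2.81, 2.81]. Speed limits (rad/s): [1.89, 1.89, 2.22, 3.01, 3.01, 3.01].

### API

Orientations are given as a unit quaternion [x, y, z, w].
In Python, from bench import arm gives the robot as it stands.
- The arm moves only by the tool play_rows, never from a script. Its argument "deltas" is text: rows parted by semicolons, each of 5 numbers parted by spaces: the shift along the tool's x, y, z in units of 60 mm (1.0 is 60 mm), then the turn about the tool's z in rad, then the opening, from -1 (shut) to 1 (fully open), so that 0 is half open. In form: x y z yaw hand; .... A call has 1 to 10 rows; each row is the pose to reach, as a shift and turn from the pose commanded when the call began, along the tool's axes at that moment; what a row does not reach only later rows make up. A row lasts 1/8 s, in which the tool goes at most 62.5 mm and 10.7 degrees, less where a joint would pass 70% of its speed; a pose out of reach is approached as far as the arm can. A call with a gripper value outside its range is refused whole. The fingers move at their own pace and stop on an object; "squeeze" is the grip in N (left out, the last holds). Time passes only in rows, so rows that repeat a pose let the fingers close. It gives the time, the measured TCP pose, the force, the opening and the grip force at its end, in the units of the state.
- arm.get_state(): the state, without advancing time (a new reading comes with each control period).
- arm.get_image(name): name is "scene" or "top"; returns the picture (384x512x3 uint8, red, green, blue); there is no depth.
- arm.get_calibration(name): a dict with "fx", "fy", "cx", "cy" (pixels), "dist" ([k1, k2, p1, p2, k3] as OpenCV has them; the pictures are not rectified), "rvec" (rotation vector, rad) and "tvec" (3), from world to camera coordinates, as OpenCV has them. Camera axes: x right, y down, z forward; pixel columns grow to the right and rows downward; lengths in mm; the calibration is good to about 2 mm. A picture is of the moment at which its call begins. get_calibration takes no time and is no camera call.
- arm.finish_job(): hands the job in; it is judged then, once.
Trained networks look in the newest picture that a camera, given by its name, has taken for a name from the list of things; names that differ only in an ending like _2 or _b are one class to them, and where a whole thing is asked for, a point or a joint stands for the part that bears it (a point fixed in the world has none). Each returns a list of dicts, best first, with "score" (0 to 1); they miss things now and then, are a little off and sometimes report something else, mostly with a low value. They report only what shows in the picture. A call takes as long as a camera call. They do not tell look-alikes from the thing itself.
- arm.trace(camera, thing): "region" (384x512 bool, what is visible of it) and "rect" ([centre column, centre row, width, height] as shares, 0 to 1, of the picture: columns of its width, rows of its height, round what is visible of it).
- arm.pinpoint(camera, thing): "point" ([row, column] as shares, 0 to 1, of the picture: columns of its width, rows of its height: a listed point, or the origin of a listed thing).
The state is a dict: "time": time; "joints": joint angles; "dq": joint speeds; "joint_torque": joint torques, N m; "tcp_pos": TCP position; "eef_rot": TCP orientation; "ft_force": force on the tool from outside, world axes, zero at the start; "ft_torque": the same for the moment, N m; "grip_width": finger opening in mm; "grasp_force": force on a finger pad.
Only numpy, scipy, OpenCV 4.12 (cv2) and the standard library are available. Lean on these libraries where they do the work, as an engineer would, in place of code of your own. Each camera call takes 0.05 s, during which the arm holds its last target. There are 200 camera calls.

### The job

Pick the three pacifiers out of the woven tray and set each one, teat up, in the middle of the empty ramekin of its own size: the smallest pacifier in the smallest ramekin, the middle one in the middle one, the largest in the largest. Set them down rather than dropping them, keep the ramekins where they stand, and leave the clip, the tongs and the snack box alone.

Things in the scene. Friction and masses are not known exactly. Their poses are not given: they have to be found in the camera images.
- pacifier_small: The smallest cream silicone pacifier standing on its knob, teat up, 51 mm tall in all. Round shield 36 mm across; the shield lies 12 to 17 mm above the underside, below it is a round flat knob 24 mm across. The round teat bulb is 16 mm in diameter from 35 to 44 mm above the underside and is the place to grip (any direction). About 14 g. Origin: centre of the underside; z up along the teat, x along the shield's length.
- pacifier_medium: The middle-sized cream silicone pacifier standing on its knob, teat up, 52 mm tall in all. Oval shield 46 x 36 mm; the shield lies 12 to 17 mm above the underside, below it is a round flat knob 28 mm across. The round teat bulb is 18 mm in diameter from 35 to 44 mm above the underside and is the place to grip (any direction). About 19 g. Origin: centre of the underside; z up along the teat, x along the shield's length.
- pacifier_large: The largest cream silicone pacifier standing on its knob, teat up, 53 mm tall in all. Waisted (butterfly) shield 58 x 42 mm; the shield lies 12 to 17 mm above the underside, below it is a round flat knob 34 mm across. The round teat bulb is 20 mm in diameter from 35 to 44 mm above the underside and is the place to grip (any direction). About 26 g. Origin: centre of the underside; z up along the teat, x along the shield's length.
- ramekin_small: The smallest empty white ceramic ramekin, shallow and round, 66 mm outside, 58 mm inside, 24 mm high, wall 4 mm, inner floor 5 mm above its underside. Loose, about 110 g. Origin: centre of the underside; z up.
- ramekin_medium: The middle-sized empty white ceramic ramekin, shallow and round, 82 mm outside, 74 mm inside, 24 mm high, wall 4 mm, inner floor 5 mm above its underside. Loose, about 160 g. Origin: centre of the underside; z up.
- ramekin_large: The largest empty white ceramic ramekin, shallow and round, 104 mm outside, 96 mm inside, 24 mm high, wall 4 mm, inner floor 5 mm above its underside. Loose, about 250 g. Origin: centre of the underside; z up.
- tray: Fixed grey-brown woven-plastic tray with rounded corners, 260 (x) x 340 (y) mm, rim 21 mm high, floor 6 mm thick; at the start pacifiers, clip and tongs stand on its floor. Origin: centre of its underside, on the dresser top (z = 0).
- clip: Bystander: loose white plastic pacifier clip with a round cap, 48 x 26 mm, 12 mm high, in the tray. Origin: centre of the underside; x along its length.
- tongs: Bystander: loose stainless steel sterilising tongs lying in the tray, 156 mm long, 38 mm wide at most, 12 mm high. Origin: centre of the underside; x along its length, towards the jaws.
- snack_box: Bystander: loose yellow plastic lidded snack box, 84 (x) x 114 (y) mm, 54 mm high, beyond the ramekins. Origin: centre of the underside.
There are look-alikes about, which are no part of the job. Leave any purple look-alike of the pacifier_large alone.

How it is judged:
By the outcome, as a careful person would: the job done as asked, in the order asked, and still so for the second after the job is handed in, with the robot touching nothing.
It also fails if it takes over 88 s, if anything falls off the work surface, if the arm or the gripper's body presses on something with over 40 N, if the wrist force passes 120 N, or if a joint passes its speed limit or range.

## Working session

There is one attempt and no reset: what is moved stays moved. The work goes in short steps, Python scripts to look and compute and a tool call to move; the robot and the scene stay as the last step left them, time stands still between calls to the robot, and variables do not carry over. Pictures are saved under pics/ and viewed, at most 14 in all, crops included, and the job is handed in when it is done.

Besides the shell and the picture viewer there is one more tool, called after ">>>" in YAML: its name, and indented under it one key for each argument. play_rows: Moves the arm, as the interface text tells. Its arguments: {"type":"object","properties":{"deltas":{"type":"string"},"squeeze":{"type":"number"}},"required":["deltas"]}

```bash
mkdir -p pics; cat > h.py <<'E'
import numpy as np, cv2
from bench import arm
def ray(cam,u,v,z):
    c=arm.get_calibration(cam);K=np.array([[c['fx'],0,c['cx']],[0,c['fy'],c['cy']],[0,0,1.]])
    p=cv2.undistortPoints(np.array([[[u,v]]],float),K,np.array(c['dist'],float))[0,0]
    R=cv2.Rodrigues(np.array(c['rvec'],float))[0];t=np.array(c['tvec'],float).ravel()
    o=-R.T@t;d=R.T@np.array([p[0],p[1],1.]);return o+d*(z-o[2])/d[2]
def save(cam,name,box=None,s=1):
    im=arm.get_image(cam)
    if box: im=im[box[1]:box[3],box[0]:box[2]]
    cv2.imwrite('pics/'+name,cv2.resize(im[:,:,::-1],None,fx=s,fy=s,interpolation=cv2.INTER_CUBIC))
E
python3 - <<'E'
from h import *
for c in ('top','scene'):
    save(c,c+'0.png')
    print(c,ray(c,256,192,0).round())
    for n in ['pacifier_small','pacifier_medium','pacifier_large','ramekin_small','ramekin_medium','ramekin_large','tray']:
        z=0 if n[0] in 'rt' else 6
        for r in arm.pinpoint(c,n)[:4]:
            v,u=r['point'][0]*384,r['point'][1]*512
            print(n,round(r['score'],2),round(u),round(v),ray(c,u,v,z).round(1))
s=arm.get_state();print(s['tcp_pos'],s['eef_rot'],s['grip_width'],s['time'])
E
```

```text
top [626.   7.   0.]
pacifier_small 0.54 204 283 [418.9 132.4   6. ]
pacifier_small 0.31 315 252 [ 480.3 -125.8    6. ]
pacifier_small 0.16 114 237 [528.2 342.2   6. ]
pacifier_medium 0.75 144 260 [473.  270.5   6. ]
pacifier_medium 0.29 312 247 [ 491.6 -119.7    6. ]
pacifier_medium 0.17 166 247 [502. 220.   6.]
pacifier_large 0.82 134 147 [743.4 300.7   6. ]
pacifier_large 0.72 176 156 [718.3 196.6   6. ]
pacifier_large 0.55 185 222 [559.1 176.2   6. ]
ramekin_small 0.62 312 249 [ 488.8 -120.5    0. ]
ramekin_small 0.27 202 284 [414.7 139.    0. ]
ramekin_medium 0.66 384 236 [ 513.  -290.1    0. ]
ramekin_large 0.82 320 195 [ 613.4 -144.1    0. ]
tray 0.62 166 245 [506.4 220.9   0. ]
scene [562.  18.   0.]
pacifier_small 0.71 295 139 [424.  137.9   6. ]
pacifier_medium 0.61 351 147 [469.3 269.9   6. ]
pacifier_large 0.57 353 235 [705.6 209.2   6. ]
pacifier_large 0.57 396 248 [751.7 292.3   6. ]
pacifier_large 0.54 325 186 [573.7 178.3   6. ]
ramekin_small 0.57 191 172 [ 483.2 -126.7    0. ]
ramekin_small 0.32 352 150 [474.7 270.    0. ]
ramekin_medium 0.78 128 191 [ 515.9 -276.7    0. ]
ramekin_large 0.8 185 219 [ 610.  -147.4    0. ]
tray 0.19 324 183 [560.9 180.1   0. ]
[207.82284389 536.09073737 231.26153947] [ 1.83842523e-01  9.82955707e-01 -6.43782909e-05 -1.94911503e-05] 85.47601006911258 0.8
```

View pics/top0.png

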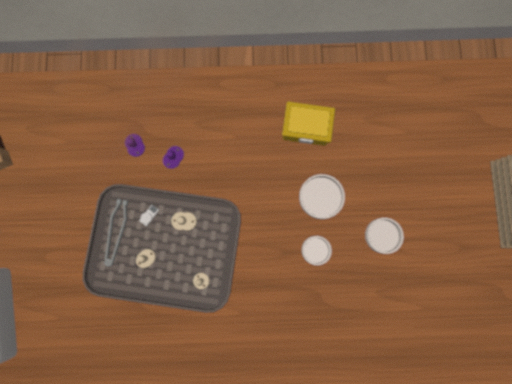

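View pics/scene0.png

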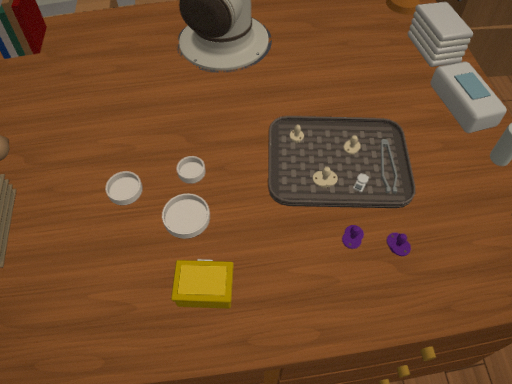

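The purple look-alikes lie outside the tray, at top (135,146) and (173,157). The cream ones are inside it: small (202,281), medium (145,258) and large (184,220). The ramekins are small (317,250), medium (384,236) and large (322,197). Next I'll refine these with silhouette fits from both cameras.

```bash
cat >> h.py <<'E'
def sil(cam,discs,xy,yaw=0):
    c=arm.get_calibration(cam);K=np.array([[c['fx'],0,c['cx']],[0,c['fy'],c['cy']],[0,0,1.]])
    m=np.zeros((384*8,512*8),np.uint8);a=np.linspace(0,2*np.pi,60)
    for z0,z1,rx,ry in discs:
        px,py=rx*np.cos(a),ry*np.sin(a)
        X=xy[0]+px*np.cos(yaw)-py*np.sin(yaw);Y=xy[1]+px*np.sin(yaw)+py*np.cos(yaw)
        P=np.concatenate([np.c_[X,Y,0*a+z] for z in (z0,z1)])
        q=cv2.projectPoints(P,np.array(c['rvec'],float),np.array(c['tvec'],float),K,np.array(c['dist'],float))[0]
        h=cv2.convexHull(((q+.5)*8).astype(np.int32));cv2.fillPoly(m,[h],1)
    v,u=np.nonzero(m);return np.array([u.mean(),v.mean()])/8-.5,len(u)/64
def fit(cam,discs,reg):
    v,u=np.nonzero(reg);obs=np.array([u.mean(),v.mean()]);zc=15
    xy=ray(cam,*obs,zc)[:2]
    for _ in range(4):
        s,n=sil(cam,discs,xy);xy=xy+ray(cam,*obs,zc)[:2]-ray(cam,*s,zc)[:2]
    return xy,len(u),n
def pac(kn,sx,sy,b,h,z):
    return [(z,z+12,kn,kn),(z+12,z+17,sx,sy),(z+17,z+35,b*.6,b*.6),(z+35,z+44,b,b),(z+44,z+h,b*.6,b*.6)]
D={'pacifier_small':pac(12,18,18,8,51,6),'pacifier_medium':pac(14,20,20,9,52,6),'pacifier_large':pac(17,25,25,10,53,6),
 'ramekin_small':[(0,24,33,33)],'ramekin_medium':[(0,24,41,41)],'ramekin_large':[(0,24,52,52)]}
A={'pacifier_small':(421,135),'pacifier_medium':(471,270),'pacifier_large':(566,177),'ramekin_small':(486,-123),'ramekin_medium':(514,-283),'ramekin_large':(612,-146)}
def measure(n,cam,near,discs=None):
    im=cv2.cvtColor(arm.get_image(cam),cv2.COLOR_RGB2HSV)
    out=[]
    for r in arm.trace(cam,n):
        xy,a,b=fit(cam,discs or D[n],r['region'])
        if np.hypot(*(xy-near))<40: out.append((xy.round(1),a,round(b),round(r['score'],2)))
    return out[:1]
E
python3 - <<'E'
from h import *
for n in D:
    for c in ('top','scene'): print(n,c,measure(n,c,A[n]))
save('top','crop1.png',(85,180,245,315),5)
E
```

```text
pacifier_small top [(array([425.2, 139.1]), 174, 214, 0.72)]
pacifier_small scene [(array([423.1, 138.8]), 172, 190, 0.76)]
pacifier_medium top [(array([478.2, 264.3]), 272, 259, 0.48)]
pacifier_medium scene [(array([478.7, 265.8]), 229, 234, 0.55)]
pacifier_large top [(array([560.9, 178.3]), 375, 380, 0.59)]
pacifier_large scene [(array([560.7, 178.4]), 375, 352, 0.68)]
ramekin_small top []
ramekin_small scene [(array([ 484.2, -125.1]), 569, 670, 0.74)]
ramekin_medium top [(array([ 514.3, -283.7]), 1101, 1131, 0.72)]
ramekin_medium scene [(array([ 512.1, -284.7]), 1006, 1026, 0.78)]
ramekin_large top [(array([ 610.1, -145.2]), 1633, 1631, 0.69)]
ramekin_large scene [(array([ 607.3, -145.4]), 1686, 1775, 0.84)]
```

View pics/crop1.png

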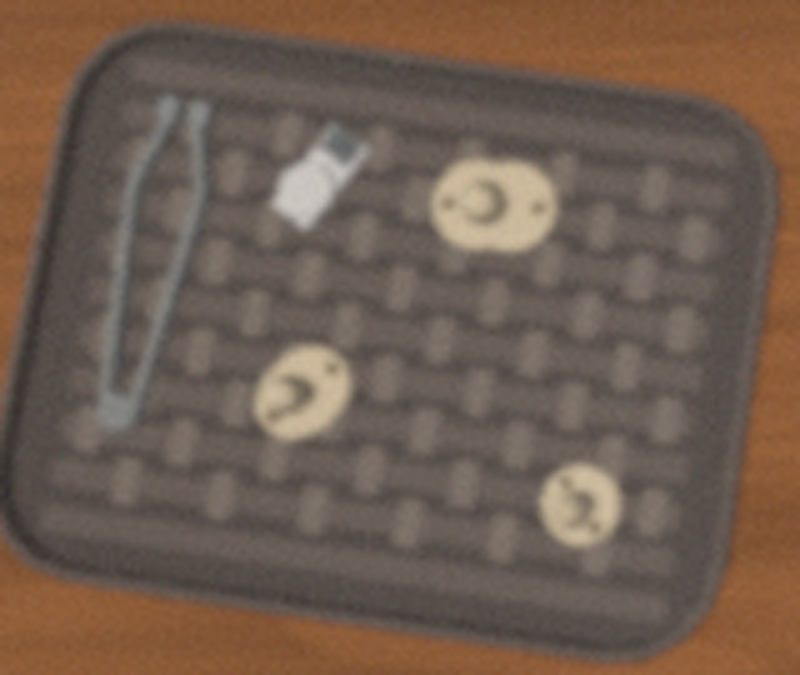

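The crop shows three cream pacifiers that match the description: large with a waisted shield at crop (493,205), medium oval at (302,392), and small round at (580,505). The purple ones are outside the tray. Taking small first.

```bash
cat >> h.py <<'E'
from scipy.spatial.transform import Rotation
def to(*ps):
    s=arm.get_state();R=Rotation.from_quat(s['eef_rot'])
    for p in ps: print(p,(R.inv().apply(np.array(p)-s['tcp_pos'])/60).round(3))
E
python3 - <<'E'
from h import *
to((424,139,110),(424,139,60))
E
```

```text
(424, 139, 110) [-5.751 -4.868  2.022]
(424, 139, 60) [-5.751 -4.868  2.855]
```

>>> play_rows:
  deltas: "-0.6 -0.5 0.2 0 0.1; -1.3 -1.1 0.4 0 0.1; -2 -1.7 0.7 0 0.1; -2.7 -2.3 1 0 0.1; -3.4 -2.9 1.2 0 0.1; -4.1 -3.5 1.4 0 0.1; -4.8 -4.1 1.7 0 0.1; -5.5 -4.7 1.9 0 0.1; -5.751 -4.868 2.022 0 0.1; -5.751 -4.868 2.022 0 0.1"
  squeeze: 20

```text
time: 3.3
tcp_pos: [424.2, 138.5, 109.6]
eef_rot: [0.185, 0.983, -0.0, -0.0]
ft_force: [-0.2, 1.0, -0.1]
grip_width: 46.7
grasp_force: 0.0
```

```bash
python3 - <<'E'
from h import *
s=arm.get_state();print(s['tcp_pos'],s['eef_rot'],s['grip_width'],s['time'])
to((424,139,75),(424,139,28))
save('top','a.png',(150,220,250,310),5);save('scene','b.png',(240,80,360,170),5)
E
python3 -c "
import cv2,numpy as np
a=cv2.imread('pics/a.png');b=cv2.imread('pics/b.png')
cv2.imwrite('pics/ab.png',cv2.resize(np.vstack([a,cv2.resize(b,(500,375))]),(500,590)))"
```

```text
[424.18165472 138.45288081 109.59391565] [ 1.84854927e-01  9.82765716e-01 -1.17477050e-04 -4.36248460e-04] 46.68238171769203 3.3
(424, 139, 75) [0.006 0.008 0.577]
(424, 139, 28) [0.005 0.008 1.36 ]
```

View pics/ab.png

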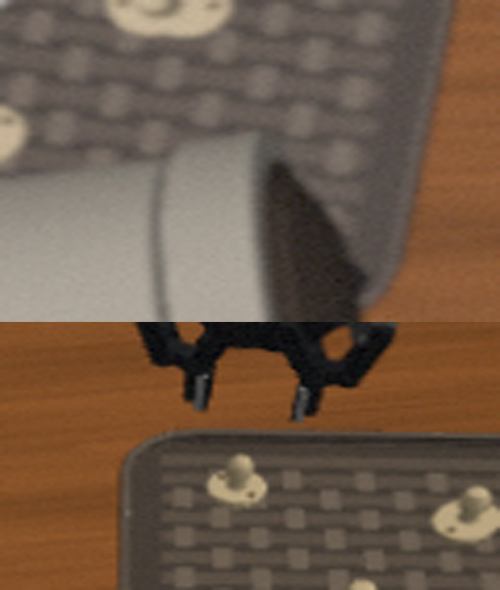

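Seen in the scene view, the open fingers straddle the line above the small pacifier, and the top view is blocked by the arm. I'll go down and close.

>>> play_rows:
  deltas: "0 0 0.3 0 0.1; 0 0 0.6 0 0.1; 0 0 0.9 0 0.1; 0 0 1.15 0 0.1; 0 0 1.33 0 0.1; 0 0 1.33 0 0.1"

```text
time: 4.15
tcp_pos: [423.6, 139.2, 29.7]
eef_rot: [0.184, 0.983, -0.0, -0.0]
ft_force: [0.2, 0.3, 0.4]
grip_width: 47.3
grasp_force: 0.0
```

```bash
python3 - <<'E'
from h import *
save('scene','c.png',(230,80,390,200),5)
E
```

```text
(no output)
```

View pics/c.png

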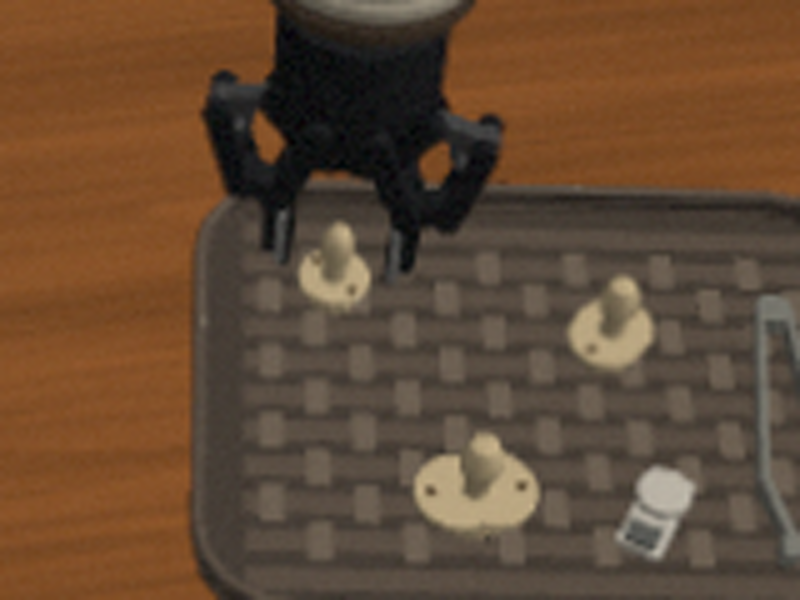

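The teat at crop (340,240) is midway between the fingers at (275,240) and (403,250). Closing and lifting.

>>> play_rows:
  deltas: "0 0 0 0 -0.3; 0 0 0 0 -0.6; 0 0 0 0 -0.8; 0 0 0 0 -0.9; 0 0 0 0 -0.9; 0 0 0 0 -0.9; 0 0 -0.15 0 -0.9; 0 0 -0.5 0 -0.9; 0 0 -1.0 0 -0.9; 0 0 -1.5 0 -0.9"
  squeeze: 25

```text
time: 5.45
tcp_pos: [423.8, 139.0, 121.5]
eef_rot: [0.184, 0.983, -0.0, -0.0]
ft_force: [0.0, 0.3, -0.2]
grip_width: 15.1
grasp_force: 24.5
```

```bash
python3 - <<'E'
from h import *
s=arm.get_state();print(s['tcp_pos'],s['grip_width'],s['grasp_force'])
print(measure('ramekin_small','top',A['ramekin_small']))
to((485,-124,120),(485,-124,60),(485,-124,28))
save('scene','d.png',(150,50,390,230),3)
E
```

```text
[423.78858305 139.00612309 121.50909932] 15.061996928740285 24.508617963620054
[(array([ 485.5, -126. ]), 676, 709, 0.86)]
(485, -124, 120) [-2.514 -3.731  0.06 ]
(485, -124, 60) [-2.51  -3.734  1.06 ]
(485, -124, 28) [-2.508 -3.735  1.593]
```

View pics/d.png

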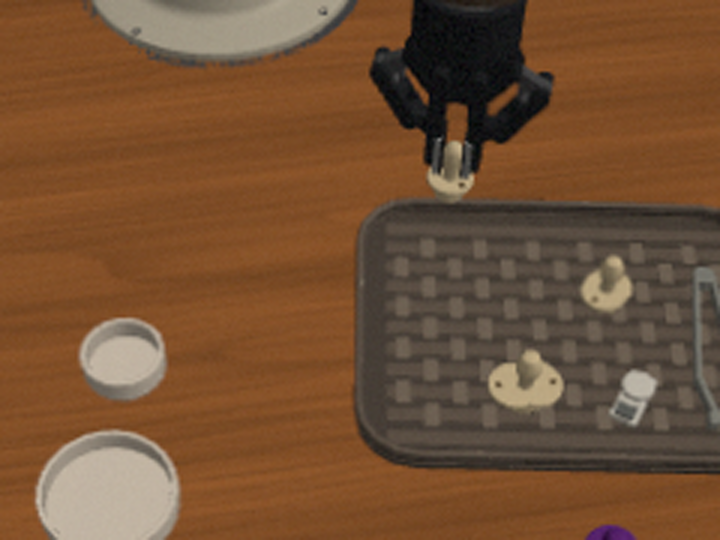

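Held upright by the teat at (453,165). Carrying it above the small ramekin at (485,-125.5).

>>> play_rows:
  deltas: "-0.2 -0.3 0 0 -0.9; -0.6 -0.9 0 0 -0.9; -1.0 -1.5 0 0 -0.9; -1.4 -2.1 0 0 -0.9; -1.8 -2.7 0 0 -0.9; -2.2 -3.25 0 0 -0.9; -2.45 -3.6 0 0 -0.9; -2.52 -3.76 0 0 -0.9; -2.52 -3.76 0 0 -0.9; -2.52 -3.76 0 0 -0.9"

```text
time: 6.85
tcp_pos: [483.2, -125.1, 120.1]
eef_rot: [0.184, 0.983, 0.0, -0.0]
ft_force: [-0.4, -0.3, 0.1]
grip_width: 14.7
grasp_force: 24.5
```

```bash
python3 - <<'E'
from h import *
s=arm.get_state();print(s['tcp_pos'],s['grip_width'])
to((485,-125.5,50),(485,-125.5,29))
E
```

```text
[ 483.20034297 -125.08125901  120.0908179 ] 14.715892013023351
(485, -125.5, 50) [-0.031  0.004  1.168]
(485, -125.5, 29) [-0.031  0.004  1.518]
```

>>> play_rows:
  deltas: "-0.03 0 0.3 0 -0.9; -0.03 0 0.6 0 -0.9; -0.03 0 0.9 0 -0.9; -0.03 0 1.15 0 -0.9; -0.03 0 1.3 0 -0.9; -0.03 0 1.4 0 -0.9; -0.03 0 1.45 0 -0.9; -0.03 0 1.48 0 -0.9; -0.03 0 1.5 0 -0.9; -0.03 0 1.5 0 -0.9"

```text
time: 8.1
tcp_pos: [485.1, -126.6, 30.3]
eef_rot: [0.184, 0.983, -0.0, 0.0]
ft_force: [-0.1, 0.6, 0.5]
grip_width: 14.8
grasp_force: 24.5
```

```bash
python3 - <<'E'
from h import *
save('scene','e.png',(130,110,270,215),5)
s=arm.get_state();print(s['tcp_pos'],s['ft_force'])
E
```

```text
[ 485.17179568 -126.66868112   30.34500506] [-0.2205126   0.08844595  0.39090543]
```

View pics/e.png

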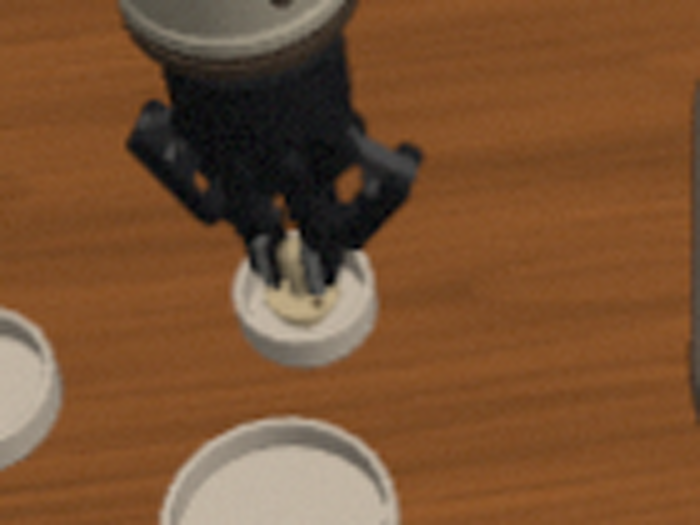

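The pacifier is inside the small ramekin and roughly centred (scene crop 300,300). Lowering the last couple of mm.

>>> play_rows:
  deltas: "0 0.01 0.01 0 -0.9; 0 0.01 0.02 0 -0.9; 0 0.01 0.03 0 -0.9; 0 0.01 0.03 0 -0.9"

```text
time: 8.65
tcp_pos: [485.9, -126.4, 29.4]
eef_rot: [0.184, 0.983, -0.0, 0.001]
ft_force: [-2.8, -0.6, 13.4]
grip_width: 14.6
grasp_force: 25.6
```

Contact reached. Easing off, opening and rising.

>>> play_rows:
  deltas: "0 0 -0.01 0 -0.9; 0 0 -0.01 0 -0.75; 0 0 -0.01 0 -0.6; 0 0 -0.01 0 -0.45; 0 0 -0.01 0 -0.4; 0 0 -0.01 0 -0.4; 0 0 -0.2 0 -0.4; 0 0 -0.6 0 -0.4; 0 0 -1.1 0 -0.3; 0 0 -1.5 0 0"

```text
time: 9.9
tcp_pos: [485.5, -126.1, 120.4]
eef_rot: [0.184, 0.983, -0.0, 0.001]
ft_force: [1.3, -0.1, 0.1]
grip_width: 42.6
grasp_force: 0.0
```

```bash
python3 - <<'E'
from h import *
d=pac(12,18,18,8,51,5)
for c in ('scene',):print(measure('pacifier_small',c,A['ramekin_small'],d),measure('ramekin_small',c,A['ramekin_small']))
s=arm.get_state();print(s['tcp_pos'],s['grip_width'])
to((478,265.5,120))
E
```

```text
[(array([ 483.4, -126.3]), 178, 205, 0.69)] []
[ 485.46388979 -126.08151267  118.99315553] 42.53188701645554
(478, 265.5, 120) [ 2.474  6.04  -0.02 ]
```

>>> play_rows:
  deltas: "0.2 0.5 0 0 0.1; 0.5 1.3 0 0 0.1; 0.8 2.1 0 0 0.1; 1.2 2.9 0 0 0.1; 1.5 3.7 0 0 0.1; 1.8 4.5 0 0 0.1; 2.1 5.2 0 0 0.1; 2.35 5.75 0 0 0.1; 2.474 6.04 -0.02 0 0.1; 2.474 6.04 -0.02 0 0.1"

```text
time: 11.35
tcp_pos: [477.6, 266.0, 119.1]
eef_rot: [0.183, 0.983, -0.0, -0.0]
ft_force: [0.3, -0.6, -0.1]
grip_width: 47.3
grasp_force: 0.0
```

>>> play_rows:
  deltas: "0 0 0 0 0.1; 0 0 0 0 0.1; 0 0 0 0 0.1"

```text
time: 11.72
tcp_pos: [478.1, 264.9, 119.7]
eef_rot: [0.184, 0.983, -0.0, 0.0]
ft_force: [-0.5, 0.3, -0.7]
grip_width: 46.9
grasp_force: 0.0
```

```bash
python3 - <<'E'
from h import *
s=arm.get_state();print(s['tcp_pos'],s['grip_width'])
to((478.5,265,30.5))
E
```

```text
[478.09335065 264.87324185 119.65036141] 46.889951435062535
(478.5, 265, 30.5) [-0.005  0.004  1.486]
```

>>> play_rows:
  deltas: "0 0 0.3 0 0.1; 0 0 0.7 0 0.1; 0 0 1.1 0 0.1; 0 0 1.35 0 0.1; 0 0 1.48 0 0.1; 0 0 1.48 0 0.1"

```text
time: 12.48
tcp_pos: [477.8, 265.5, 30.5]
eef_rot: [0.184, 0.983, -0.0, -0.0]
ft_force: [0.5, 0.2, 0.0]
grip_width: 47.2
grasp_force: 0.0
```

```bash
python3 - <<'E'
from h import *
save('scene','f.png',(290,80,430,185),5)
E
```

```text
(no output)
```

View pics/f.png

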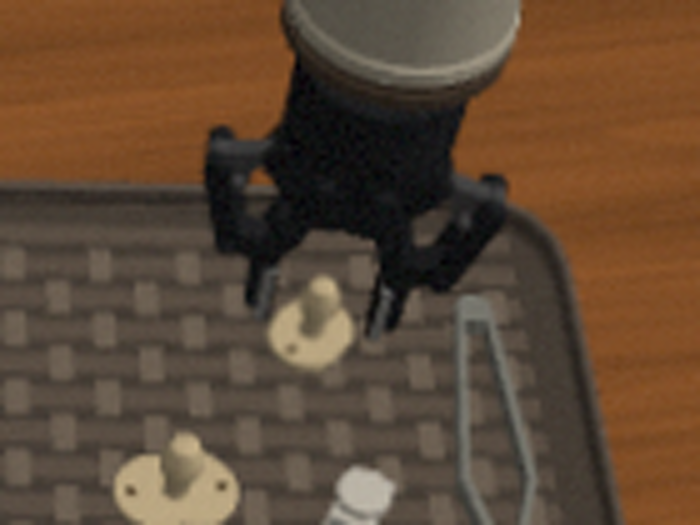

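The medium teat at crop (322,290) is between the fingers at (260,295) and (382,310). Closing and lifting.

>>> play_rows:
  deltas: "0 0 0 0 -0.3; 0 0 0 0 -0.6; 0 0 0 0 -0.8; 0 0 0 0 -0.85; 0 0 0 0 -0.85; 0 0 0 0 -0.85; 0 0 -0.15 0 -0.85; 0 0 -0.5 0 -0.85; 0 0 -1.0 0 -0.85; 0 0 -1.5 0 -0.85"

```text
time: 13.78
tcp_pos: [477.7, 265.5, 122.1]
eef_rot: [0.184, 0.983, -0.0, -0.0]
ft_force: [0.8, -0.1, 0.1]
grip_width: 16.7
grasp_force: 24.5
```

>>> play_rows:
  deltas: "0 0 0 0 -0.85; 0 0 0 0 -0.85"

```text
time: 14.02
tcp_pos: [477.6, 265.4, 120.4]
eef_rot: [0.184, 0.983, -0.0, -0.0]
ft_force: [-0.5, 0.6, -0.5]
grip_width: 16.6
grasp_force: 24.5
```

```bash
python3 - <<'E'
from h import *
s=arm.get_state();print(s['tcp_pos'],s['grip_width'],s['grasp_force'])
save('scene','g.png',(290,40,430,145),5)
to((513.2,-284.2,120))
E
```

```text
[477.63426099 265.43275109 120.44558315] 16.594045136075614 24.503291256842203
(513.2, -284.2, 120) [-3.865e+00 -8.325e+00  5.000e-03]
```

View pics/g.png

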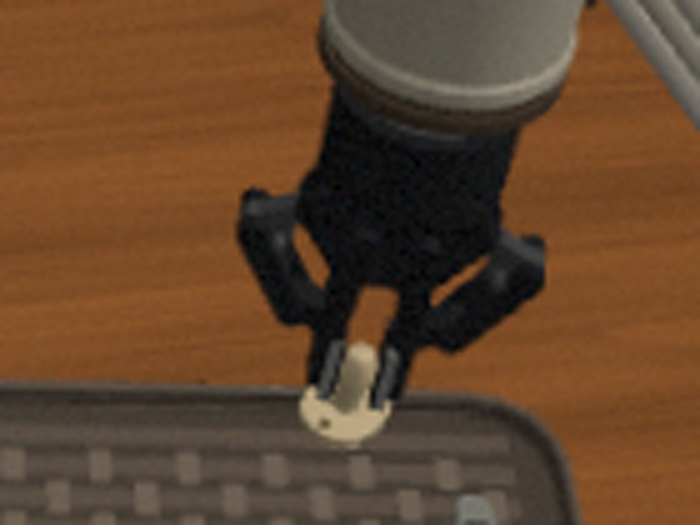

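The medium pacifier is held upright at (358,380). Carrying it to the medium ramekin.

>>> play_rows:
  deltas: "-0.2 -0.4 0 0 -0.85; -0.5 -1.1 0 0 -0.85; -0.85 -1.8 0 0 -0.85; -1.15 -2.5 0 0 -0.85; -1.5 -3.2 0 0 -0.85; -1.8 -3.9 0 0 -0.85; -2.15 -4.6 0 0 -0.85; -2.45 -5.3 0 0 -0.85; -2.75 -5.9 0 0 -0.85; -3.05 -6.5 0 0 -0.85"

```text
time: 15.32
tcp_pos: [507.1, -165.6, 119.9]
eef_rot: [0.184, 0.983, 0.0, -0.001]
ft_force: [0.5, 0.4, 0.2]
grip_width: 16.4
grasp_force: 24.5
```

>>> play_rows:
  deltas: "-0.3 -0.7 0 0 -0.85; -0.6 -1.3 0 0 -0.85; -0.75 -1.7 0 0 -0.85; -0.815 -1.825 0 0 -0.85; -0.815 -1.825 0 0 -0.85; -0.815 -1.825 0 0 -0.85; -0.815 -1.825 0 0 -0.85"

```text
time: 16.2
tcp_pos: [513.7, -283.2, 121.0]
eef_rot: [0.183, 0.983, -0.0, 0.0]
ft_force: [-0.9, -0.2, -0.3]
grip_width: 16.4
grasp_force: 24.5
```

```bash
python3 - <<'E'
from h import *
s=arm.get_state();print(s['tcp_pos'],s['grip_width'],s['eef_rot'])
to((513.2,-284.2,30))
E
```

```text
[ 513.73051116 -283.23560703  120.98286656] 16.4197912490693 [ 1.83387342e-01  9.83040728e-01 -5.42378950e-05  7.64438206e-05]
(513.2, -284.2, 30) [ 0.003 -0.018  1.516]
```

>>> play_rows:
  deltas: "0 -0.01 0.3 0 -0.85; 0 -0.01 0.6 0 -0.85; 0 -0.01 0.9 0 -0.85; 0 -0.01 1.15 0 -0.85; 0 -0.01 1.3 0 -0.85; 0 -0.01 1.4 0 -0.85; 0 -0.01 1.45 0 -0.85; 0 -0.01 1.48 0 -0.85; 0 -0.01 1.5 0 -0.85; 0 -0.01 1.5 0 -0.85"

```text
time: 17.45
tcp_pos: [513.4, -284.6, 30.9]
eef_rot: [0.184, 0.983, -0.0, 0.0]
ft_force: [0.3, -0.3, 0.3]
grip_width: 16.6
grasp_force: 24.5
```

>>> play_rows:
  deltas: "0 0 0.005 0 -0.85; 0 0 0.01 0 -0.85; 0 0 0.01 0 -0.85"

```text
time: 17.82
tcp_pos: [513.5, -284.7, 30.4]
eef_rot: [0.184, 0.983, -0.0, 0.0]
ft_force: [0.3, 0.1, 1.0]
grip_width: 16.8
grasp_force: 24.6
```

>>> play_rows:
  deltas: "0 0 0.005 0 -0.85; 0 0 0.01 0 -0.85; 0 0 0.01 0 -0.85"

```text
time: 18.2
tcp_pos: [513.6, -284.9, 30.2]
eef_rot: [0.184, 0.983, -0.0, 0.0]
ft_force: [-1.0, 0.6, 8.5]
grip_width: 16.5
grasp_force: 25.1
```

Touching down. Releasing and rising.

>>> play_rows:
  deltas: "0 0 -0.008 0 -0.85; 0 0 -0.008 0 -0.7; 0 0 -0.008 0 -0.5; 0 0 -0.008 0 -0.3; 0 0 -0.008 0 -0.3; 0 0 -0.008 0 -0.3; 0 0 -0.2 0 -0.3; 0 0 -0.6 0 -0.2; 0 0 -1.1 0 -0.1; 0 0 -1.5 0 0"

```text
time: 19.45
tcp_pos: [513.6, -284.7, 121.8]
eef_rot: [0.184, 0.983, -0.0, 0.001]
ft_force: [0.3, -0.8, -0.1]
grip_width: 42.5
grasp_force: 0.0
```

```bash
python3 - <<'E'
from h import *
d=pac(14,20,20,9,52,5)
print(measure('pacifier_medium','scene',A['ramekin_medium'],d))
s=arm.get_state();print(s['tcp_pos'],s['grip_width'])
to((561,178.3,120))
E
```

```text
[(array([ 511.8, -285. ]), 261, 256, 0.86)]
[ 514.39366498 -285.31100867  123.22072014] 42.65755273452705
(561, 178.3, 120) [2.068 7.485 0.034]
```

>>> play_rows:
  deltas: "0.1 0.5 0 0 0.1; 0.3 1.3 0 0 0.1; 0.55 2.1 0 0 0.1; 0.8 2.9 0 0 0.1; 1.0 3.7 0 0 0.1; 1.25 4.5 0 0 0.1; 1.45 5.3 0 0 0.1; 1.65 6.1 0 0 0.1; 1.85 6.8 0 0 0.1; 2.0 7.3 0 0 0.1"

```text
time: 20.8
tcp_pos: [559.5, 169.0, 119.4]
eef_rot: [0.183, 0.983, -0.0, -0.0]
ft_force: [-0.3, 0.1, -0.3]
grip_width: 46.4
grasp_force: 0.0
```

>>> play_rows:
  deltas: "0.068 0.185 0 0 0.1; 0.068 0.185 0 0 0.1; 0.068 0.185 0 0 0.1; 0.068 0.185 0 0 0.1"

```text
time: 21.3
tcp_pos: [560.1, 178.0, 119.6]
eef_rot: [0.184, 0.983, -0.0, 0.0]
ft_force: [-0.0, 0.3, 0.4]
grip_width: 46.7
grasp_force: 0.0
```

```bash
python3 - <<'E'
from h import *
s=arm.get_state();print(s['tcp_pos'],s['grip_width'])
to((561,178.3,30.5))
E
```

```text
[560.10653438 178.01878835 119.6402284 ] 46.717003621780215
(561, 178.3, 30.5) [-0.012  0.01   1.486]
```

>>> play_rows:
  deltas: "-0.01 0.01 0.3 0 0.1; -0.01 0.01 0.7 0 0.1; -0.01 0.01 1.1 0 0.1; -0.01 0.01 1.35 0 0.1; -0.01 0.01 1.48 0 0.1; -0.01 0.01 1.48 0 0.1"

```text
time: 22.05
tcp_pos: [560.7, 179.2, 30.5]
eef_rot: [0.184, 0.983, -0.0, -0.0]
ft_force: [0.0, 0.6, -0.1]
grip_width: 47.2
grasp_force: 0.0
```

```bash
python3 - <<'E'
from h import *
save('scene','i.png',(260,110,400,215),5)
E
```

```text
(no output)
```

View pics/i.png

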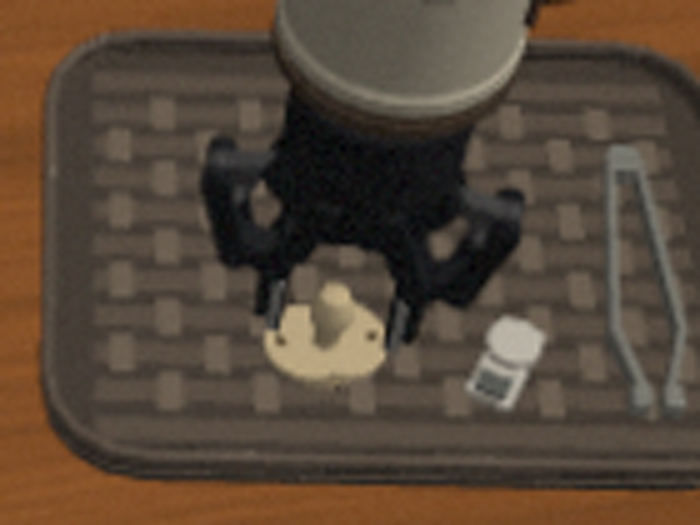

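The large teat at crop (335,300) is between the fingers at (275,305) and (400,315), and the clip is clear. Closing and lifting.

>>> play_rows:
  deltas: "0 0 0 0 -0.3; 0 0 0 0 -0.55; 0 0 0 0 -0.75; 0 0 0 0 -0.8; 0 0 0 0 -0.8; 0 0 0 0 -0.8; 0 0 -0.15 0 -0.8; 0 0 -0.5 0 -0.8; 0 0 -1.0 0 -0.8; 0 0 -1.5 0 -0.8"

```text
time: 23.35
tcp_pos: [560.6, 179.3, 122.0]
eef_rot: [0.184, 0.983, -0.0, -0.0]
ft_force: [0.5, 0.3, -1.0]
grip_width: 18.9
grasp_force: 24.5
```

>>> play_rows:
  deltas: "0 0 0 0 -0.8; 0 0 0 0 -0.8"

```text
time: 23.6
tcp_pos: [560.5, 179.3, 120.4]
eef_rot: [0.184, 0.983, -0.0, -0.0]
ft_force: [0.8, -0.9, -0.1]
grip_width: 18.7
grasp_force: 24.5
```

```bash
python3 - <<'E'
from h import *
s=arm.get_state();print(s['tcp_pos'],s['grip_width'],s['grasp_force'])
save('scene','j.png',(260,80,400,185),4)
to((608.7,-145.3,120))
E
```

```text
[560.50130479 179.28504834 120.41319187] 18.66821662661894 24.516976170125417
(608.7, -145.3, 120) [-2.707 -4.752 -0.   ]
```

View pics/j.png

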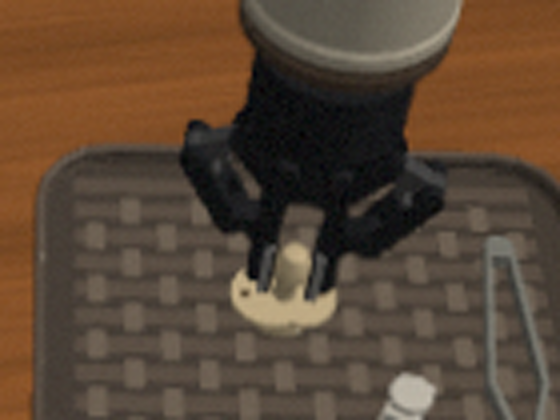

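The large pacifier is held upright at (290,275). Carrying it to the large ramekin.

>>> play_rows:
  deltas: "-0.2 -0.4 0 0 -0.8; -0.55 -1.0 0 0 -0.8; -0.95 -1.65 0 0 -0.8; -1.3 -2.3 0 0 -0.8; -1.7 -2.95 0 0 -0.8; -2.05 -3.6 0 0 -0.8; -2.4 -4.2 0 0 -0.8; -2.6 -4.6 0 0 -0.8; -2.7 -4.75 0 0 -0.8; -2.7 -4.75 0 0 -0.8"

```text
time: 24.9
tcp_pos: [608.6, -144.9, 120.1]
eef_rot: [0.184, 0.983, 0.0, -0.001]
ft_force: [-1.2, 0.7, 0.3]
grip_width: 18.6
grasp_force: 24.5
```

>>> play_rows:
  deltas: "0 0 0 0 -0.8; 0 0 0 0 -0.8"

```text
time: 25.15
tcp_pos: [608.8, -144.0, 120.8]
eef_rot: [0.183, 0.983, -0.0, -0.0]
ft_force: [0.2, 0.3, -1.4]
grip_width: 18.6
grasp_force: 24.5
```

```bash
python3 - <<'E'
from h import *
s=arm.get_state();print(s['tcp_pos'],s['grip_width'])
to((608.7,-145.3,30))
E
```

```text
[ 608.79493247 -144.03953337  120.82655362] 18.611503821399936
(608.7, -145.3, 30) [-0.006 -0.02   1.514]
```

>>> play_rows:
  deltas: "0 -0.01 0.3 0 -0.8; 0 -0.01 0.6 0 -0.8; 0 -0.01 0.9 0 -0.8; 0 -0.01 1.15 0 -0.8; 0 -0.01 1.3 0 -0.8; 0 -0.01 1.4 0 -0.8; 0 -0.01 1.45 0 -0.8; 0 -0.01 1.48 0 -0.8; 0 -0.01 1.5 0 -0.8; 0 -0.01 1.5 0 -0.8"

```text
time: 26.4
tcp_pos: [608.6, -145.6, 30.9]
eef_rot: [0.184, 0.983, -0.0, 0.0]
ft_force: [0.3, 0.0, -0.4]
grip_width: 18.4
grasp_force: 24.5
```

>>> play_rows:
  deltas: "0 0 0.005 0 -0.8; 0 0 0.01 0 -0.8; 0 0 0.01 0 -0.8"

```text
time: 26.78
tcp_pos: [608.7, -145.6, 30.4]
eef_rot: [0.184, 0.983, -0.0, 0.0]
ft_force: [-0.4, 0.2, 2.0]
grip_width: 18.5
grasp_force: 24.7
```

>>> play_rows:
  deltas: "0 0 0.005 0 -0.8; 0 0 0.01 0 -0.8; 0 0 0.01 0 -0.8"

```text
time: 27.15
tcp_pos: [608.9, -145.8, 30.2]
eef_rot: [0.184, 0.983, -0.0, 0.001]
ft_force: [-0.5, -0.8, 8.0]
grip_width: 18.8
grasp_force: 25.0
```

>>> play_rows:
  deltas: "0 0 -0.008 0 -0.8; 0 0 -0.008 0 -0.65; 0 0 -0.008 0 -0.5; 0 0 -0.008 0 -0.3; 0 0 -0.008 0 -0.25; 0 0 -0.008 0 -0.25; 0 0 -0.2 0 -0.2; 0 0 -0.6 0 -0.1; 0 0 -1.1 0 0; 0 0 -1.8 0 0"

```text
time: 28.4
tcp_pos: [608.2, -145.4, 138.7]
eef_rot: [0.184, 0.983, 0.0, -0.0]
ft_force: [0.7, 0.1, 0.1]
grip_width: 42.9
grasp_force: 0.0
```

>>> play_rows:
  deltas: "0.3 0.6 -0.5 0 0; 0.6 1.2 -0.7 0 0; 1 2 -0.7 0 0; 1.3 2.8 -0.7 0 0; 1.6 3.6 -0.7 0 0; 1.6 4 -0.7 0 0; 1.6 4 -0.7 0 0; 1.6 4 -0.7 0 0; 1.6 4 -0.7 0 0"

```text
time: 29.52
tcp_pos: [605.9, 111.8, 179.7]
eef_rot: [0.185, 0.983, -0.0, -0.0]
ft_force: [0.7, 0.5, -0.2]
grip_width: 42.9
grasp_force: 0.0
```

```bash
python3 - <<'E'
from h import *
for n,p in (('small',(12,18,18,8,51)),('medium',(14,20,20,9,52)),('large',(17,25,25,10,53))):
  for c in ('top','scene'):
    k='ramekin_'+n;print(n,c,measure('pacifier_'+n,c,A[k],pac(*p,5)),measure(k,c,A[k]))
save('top','k.png',(280,160,430,275),5)
save('scene','l.png',(90,130,240,245),5)
E
```

```text
small top [(array([ 485.8, -126.3]), 189, 206, 0.53)] [(array([ 485.3, -126. ]), 528, 707, 0.68)]
small scene [] [(array([ 485.7, -125.2]), 468, 671, 0.84)]
medium top [(array([ 513.9, -285.7]), 272, 258, 0.79)] [(array([ 514.4, -282.7]), 839, 1130, 0.85)]
medium scene [(array([ 511.8, -285.1]), 262, 256, 0.85)] [(array([ 515.4, -283.7]), 697, 1029, 0.82)]
large top [(array([ 608.1, -146.8]), 362, 372, 0.66)] [(array([ 609.8, -144.7]), 1242, 1632, 0.63)]
large scene [(array([ 607.8, -146.6]), 371, 390, 0.77)] [(array([ 610.5, -143.2]), 1293, 1782, 0.67)]
```

View pics/k.png

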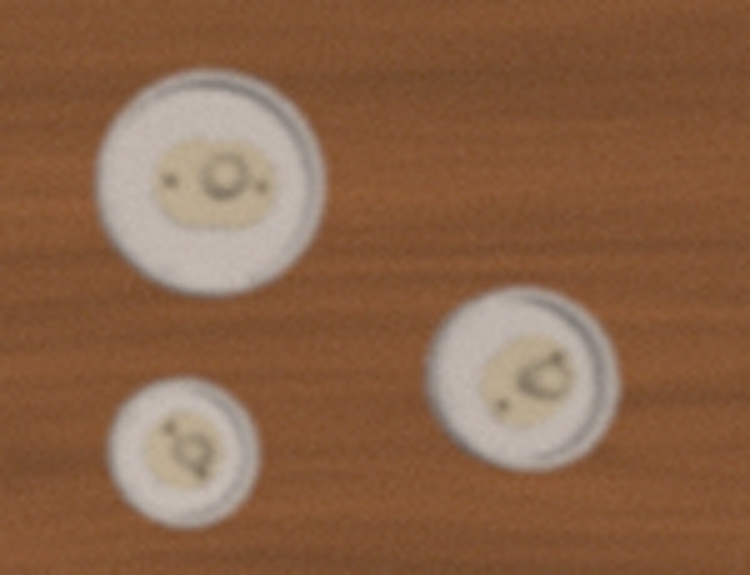

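View pics/l.png

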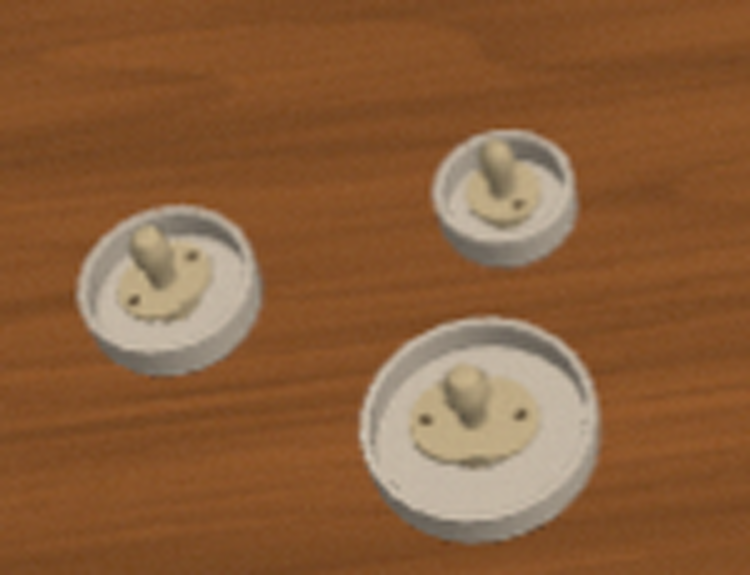

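Both views show all three pacifiers standing teat up, each within about 2 mm of the middle of its own ramekin. The ramekins have not moved and the robot is clear of everything.

```bash
python3 -c "
from bench import arm
print(arm.finish_job())"
```

```text
the job is handed in; nothing more can be done
None
```

All three pacifiers stand teat up, each within about 2 mm of the middle of its own ramekin; nothing else was touched, and the job was handed in at about 30 s.

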